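# Check the clutch and brake levers of a handlebar stop short of the bar

### The arm

A 6-joint arm with a two-finger parallel gripper is mounted at the origin on the work surface. World frame = base frame: x ahead of the robot, y to its left, z up, the work surface at z = 0. Lengths are in mm, angles in rad, forces in N, time in s.
With the tool pointing down it reaches from about 275 to 750 mm from the base axis. Payload 10.2 kg.
Tool frame: the origin (TCP) lies at the very end of the fingers, on their centre line; the grasp point (between the pads) lies 19 mm behind it; x points along the fingers, z is the direction in which the jaws open and shut, and the axes are right-handed (so a half turn about x gives the same grasp; the last joint's range is limited). The gripper opens to 85 mm and grips with 20 to 120 N. Pads are 22 mm wide; open, the fingers measure 114 mm over their backs; the gripper's body (76 mm by 85 mm) begins 54 mm behind the grasp point. The pads swing forward as they close: fully open they stand 13 mm farther back than shut.
Start: joints at [-1.562, 0.313, 1.498, -0, 1.331, -0.223], TCP at [120.594, -510.968, 207.094] pointing down, gripper open.
Joint ranges: [-2.94, 2.94], [-0.97, 2.17], [0.19, 2.56], [-1.23, 4.37], [0.02, 3.11], [-2.88, 2.88]. Speed limits (rad/s): [2.39, 2.39, 3.01, 3.14, 3.14, 3.14].

### API

Orientations are given as a unit quaternion [w, x, y, z].
In Python, from rig import sense, vision, job gives the robot as it stands. The module is installed in compiled form; this text tells all that it offers.
- The arm moves only by the shell command python3 -m pendant 'ROWS' [FORCE]. ROWS is JSON, a list of rows, each a list of 7 numbers: the turn, a rotation vector about the tool's x, y, z in rad, then the shift along the tool's x, y, z in cm, then the opening, from 0 (shut) to 1 (fully open). A call has exactly 5 rows; each row is the pose to reach, as a shift and turn from the pose commanded when the call began, along the tool's axes at that moment; what a row does not reach only later rows make up. A row lasts 1/8 s, in which the tool goes at most 62.5 mm and 10.7 degrees, less where a joint would pass 70% of its speed; a pose out of reach is approached as far as the arm can. A call with a gripper value outside its range is refused whole. The fingers move at their own pace and stop on an object; FORCE is the grip in N (left out, the last holds). Time passes only in rows, so rows that repeat a pose let the fingers close, or fill a call up. It gives the time, the measured TCP pose, the force and the opening at its end, in the units of the state.
- sense(): the state, without advancing time (a new reading comes with each control period).
- vision.capture(name): name is "side" or "top" or "wrist"; returns the picture (480x640x3 uint8, red, green, blue); there is no depth.
- vision.calibration(name): a dict with "K" (3x3 intrinsics, pixels), "k1" (the pictures are not rectified: a ray, as slopes to the right and down, at radius r is drawn at 1 + k1 r^2 times it, then the intrinsics apply), "extrinsics" (4x4, takes a point from camera to world coordinates). Camera axes: x right, y up, looking along -z (the intrinsics and any distortion apply to the point x, -y, -z); pixel columns grow to the right and rows downward; lengths in mm; the calibration is good to about 2 mm. A picture is of the moment at which its call begins: read the wrist's pose just before it. calibration takes no time and is no camera call; for the wrist camera it gives the pose at the moment of the call.
- job.finish_job(): hands the job in, once; it reports no verdict.
The state is a dict: "time_s": time; "joints": joint angles; "dq": joint speeds; "tau": joint torques, N m; "eef_pos": TCP position; "ee_rot": TCP orientation; "force": force on the tool from outside, world axes, zero at the start; "wrist_torque": the same for the moment, N m; "grip_width": opening from 0.0 (shut) to 1.0 (fully open).
Only numpy, scipy, OpenCV 4.12 (cv2) and the standard library are available. Lean on these libraries where they do the work, as an engineer would, in place of code of your own. Each camera call takes 0.05 s, during which the arm holds its last target.

### The job

Check the two hand levers on the bench stands. First press the short clutch lever in towards its bar with the outside of your fingers until it comes up against its stop, hold it there for a second, and let it spring right out again. Then press the long brake lever in to its stop in the same way and finish while still holding it there, so that the gap to the bar can be measured. Press only on the outer side of the levers, without forcing them past the stop; grip nothing, keep off the rubber hand grips and leave everything else on the bench where it is.

Things in the scene. Friction and masses are not known exactly. Their poses are not given: they have to be found in the camera images.
- brake_stand: Bench stand with a short 22 mm handlebar and the long brake lever; left or right of the other stand. Origin on the bench below the bar's middle, z up; the 260 mm bar runs along y, axis 110 mm up; the lever is on the -x side, facing the robot. Clamp (top 132 mm up) and 130 mm base plate on the -y half; lever pivot at x -34, y -45 mm. Fixed.
- clutch_stand: Bench stand with a short 22 mm handlebar and the short clutch lever; left or right of the other stand. Origin on the bench below the bar's middle, z up; the 260 mm bar runs along y, axis 110 mm up; the lever is on the -x side, facing the robot. Clamp (top 132 mm up) and 130 mm base plate on the +y half; lever pivot at x -34, y +45 mm. Fixed.
- brake_press (a point): outer face of the long brake lever, 115 mm from its upright pivot, at mid height (110 mm up): where to press. x = way to push, square to the blade; y along the blade, free end to +y; z up. The pivot lies 6 mm along +x, 115 mm along -y. Aluminium blade 161 mm long, 12 mm thick, 18 mm tall, 22 mm ball at the free end. Sprung: 2.5 N here at first, 7.5 N at the stop, 34 mm of travel.
- clutch_press (a point): outer face of the short clutch lever, 72 mm from its upright pivot, at mid height (110 mm up): where to press. x = way to push, square to the blade; y along the blade, free end to -y; z up. The pivot lies 6 mm along +x, 72 mm along +y. Aluminium blade 95 mm long, 12 mm thick, 24 mm tall, square end. Sprung: 2.5 N here at first, 7.5 N at the stop, 21 mm of travel.
- brake_lever (a joint): angle of the brake lever: 0 fully out, grows as it is pressed in, 0.30 rad at its firm stop, where the blade lies parallel to the bar with 12 mm of air to the rubber grip, too little for a finger. It springs back when let go
- clutch_lever (a joint): angle of the clutch lever: 0 fully out, grows as it is pressed in, 0.30 rad at its firm stop, where the blade lies parallel to the bar with 12 mm of air to the rubber grip, too little for a finger. It springs back when let go
- brake_grip: black rubber hand grip on the brake bar, 32 mm across, from 18 mm on the clamp's side of this origin to the bar's free end; origin on the bar's axis above the stand's origin. Not to be touched.
- clutch_grip: black rubber hand grip on the clutch bar, 32 mm across, from 18 mm on the clamp's side of this origin to the bar's free end; origin on the bar's axis above the stand's origin. Not to be touched.
- grease_tin: closed round steel tin, 50 mm across, 46 mm tall, stands between the two stands; origin at the centre of its underside. Bystander.
- spanner: open-ended spanner 160 mm long, lying flat on the bench nearer to the robot than the stands; origin on its underside. Bystander.
- tape_roll: roll of black tape, 90 mm across, 25 mm tall, lying flat nearer to the robot than the stands; origin at the centre of its underside. Bystander.
- spray_can: spray can 60 mm across, 170 mm tall, beyond the stands; origin at the centre of its underside. Bystander.
- oil_bottle: yellow bottle 68 mm across, 180 mm tall, off to the right; origin at the centre of its underside. Bystander.
- mug: white mug, 80 mm across, 90 mm tall, off to the right; origin at the centre of its underside. Bystander.
- screwdriver: screwdriver 190 mm long, lying flat off to the left; origin on its underside. Bystander.

How it is judged:
By the outcome, as a careful person would: the job done as asked, in the order asked, and still so for the second after the job is handed in, while the arm keeps its last pose, push and grip.
It also fails if it takes over 58 s, if anything falls off the work surface, if the arm or the gripper's body presses on something with over 40 N, if the wrist force passes 120 N, or if a joint passes its speed limit or range.

## Working session

There is one attempt and no reset: what is moved stays moved. The work goes in short steps, Python scripts to look and compute and a shell command to move; the robot and the scene stay as the last step left them, time stands still between calls to the robot, and variables do not carry over. Pictures are saved under pics/ and viewed, and the job is handed in when it is done.

```bash
mkdir -p pics
python3 - <<'E'
from rig import sense,vision
import cv2
s=sense(); print(s)
for n in("top","side","wrist"):
    c=vision.calibration(n); print(n,c)
    cv2.imwrite(f"pics/{n}0.png",vision.capture(n)[:,:,::-1])
E
```

```text
{'time_s': 0.0, 'joints': array([-1.56240530e+00,  3.13475464e-01,  1.49841140e+00, -4.01934970e-06,
        1.33098481e+00, -2.23376516e-01]), 'dq': array([-0.00012493, -0.00047808, -0.00084193,  0.00054404,  0.00125961,
        0.00016579]), 'tau': array([-1.17321291e-03, -4.12266076e+01, -2.59742707e+01, -2.53103326e-04,
        4.09654036e-03, -1.47495217e-05]), 'eef_pos': array([ 120.58825387, -510.68260659,  206.53172975]), 'ee_rot': array([ 0.5541742 ,  0.4391852 ,  0.55474356, -0.4384825 ]), 'force': array([ 0.14386749, -1.13693775,  0.10505694]), 'wrist_torque': array([ 0.04325972,  0.03927361, -0.00213635]), 'grip_width': 1.0003686942488754}
top {'K': array([[572.58827187,   0.        , 320.28093638],
       [  0.        , 572.58827187, 238.44145802],
       [  0.        ,   0.        ,   1.        ]]), 'k1': -0.02425628035644342, 'extrinsics': array([[ 2.74263514e-02,  9.96879811e-01, -7.40164660e-02,
         4.47889788e+02],
       [-9.99487474e-01,  2.61243943e-02, -1.85014705e-02,
        -8.20399777e+00],
       [-1.65101070e-02,  7.44859585e-02,  9.97085382e-01,
    
[... 508 characters left out ...]
3,  6.62074176e-01,  7.49375723e-01,
         1.30838862e+03],
       [ 0.00000000e+00,  0.00000000e+00,  0.00000000e+00,
         1.00000000e+00]])}
wrist {'K': array([[400.44094539,   0.        , 320.79593104],
       [  0.        , 400.44094539, 237.93067955],
       [  0.        ,   0.        ,   1.        ]]), 'k1': -0.08931823881066635, 'extrinsics': array([[ 2.29003444e-01,  9.28058269e-01,  2.93709504e-01,
         1.95845217e+02],
       [-9.73425453e-01,  2.18502837e-01,  6.85521477e-02,
        -4.93104740e+02],
       [-5.55972255e-04, -3.01602985e-01,  9.53433443e-01,
         3.74456380e+02],
       [ 0.00000000e+00,  0.00000000e+00,  0.00000000e+00,
         1.00000000e+00]])}
```

View pics/top0.png

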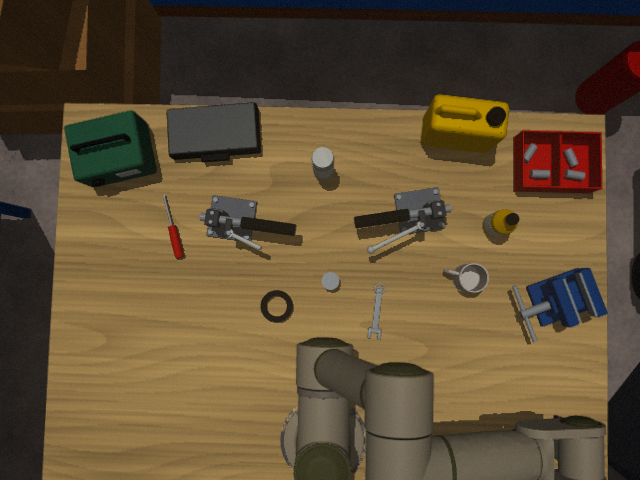

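View pics/side0.png

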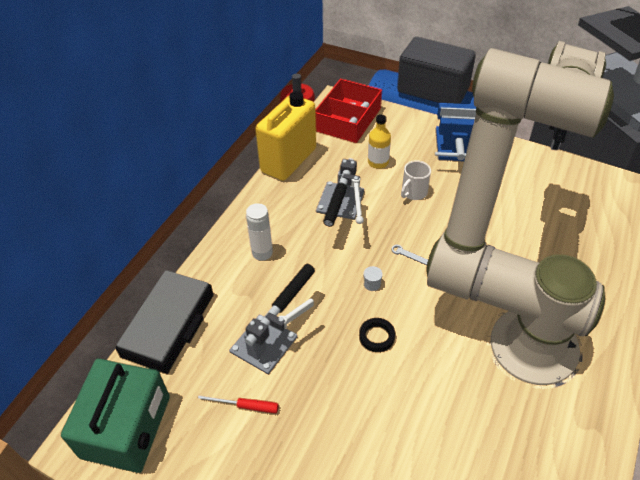

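View pics/wrist0.png

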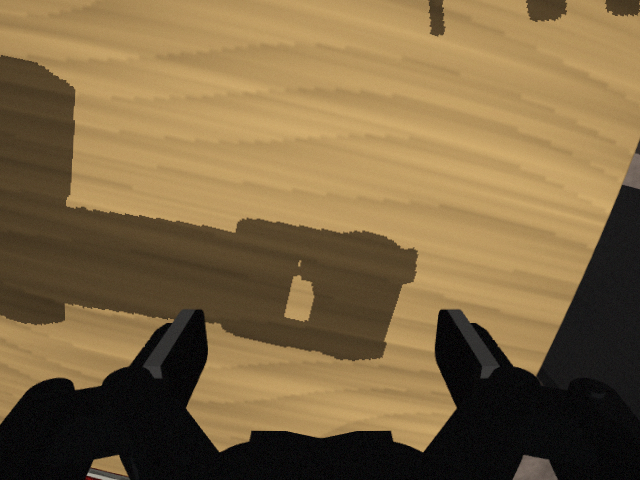

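The top view shows the clutch stand on the left (bar from about (203,217) to (295,230), lever to (260,248)) and the brake stand on the right (bar from (447,208) to (355,222), ball at (371,250)). The spanner lies at (377,310), the tape at (277,306) and the tin at (331,282). I'll zoom in to measure.

```bash
cat > h.py <<'E'
import numpy as np, cv2
from scipy.spatial.transform import Rotation as R
def ray(c,uv):
    K=c["K"];E=c["extrinsics"]
    d=np.array([(uv[0]-K[0,2])/K[0,0],(uv[1]-K[1,2])/K[1,1]]); u=d.copy()
    for _ in range(20): u=d/(1+c["k1"]*(u@u))
    v=E[:3,:3]@np.array([u[0],-u[1],-1]); return E[:3,3],v/np.linalg.norm(v)
def plane(c,uv,z):
    o,v=ray(c,uv); return o+v*(z-o[2])/v[2]
def proj(c,p):
    E=c["extrinsics"];q=E[:3,:3].T@(np.asarray(p)-E[:3,3]); u=np.array([q[0],-q[1]])/-q[2]
    u=u*(1+c["k1"]*(u@u)); return c["K"][[0,1],[0,1]]*u+c["K"][:2,2]
def tri(rays):
    A=np.zeros((3,3));b=np.zeros(3)
    for o,v in rays: M=np.eye(3)-np.outer(v,v);A+=M;b+=M@o
    p=np.linalg.solve(A,b); return p,[np.linalg.norm((np.eye(3)-np.outer(v,v))@(p-o)) for o,v in rays]
E
python3 - <<'E'
import cv2,numpy as np
t=cv2.imread("pics/top0.png");s=cv2.imread("pics/side0.png")
def z(i,x,y,w,h,n):
    cv2.imwrite("pics/"+n,cv2.resize(i[y:y+h,x:x+w],None,fx=6,fy=6,interpolation=cv2.INTER_CUBIC))
z(t,190,180,120,80,"zt_c.png");z(t,345,180,120,80,"zt_b.png")
z(s,225,255,110,100,"zs_c.png");z(s,310,150,80,90,"zs_b.png")
E
```

```text
(no output)
```

View pics/zt_c.png

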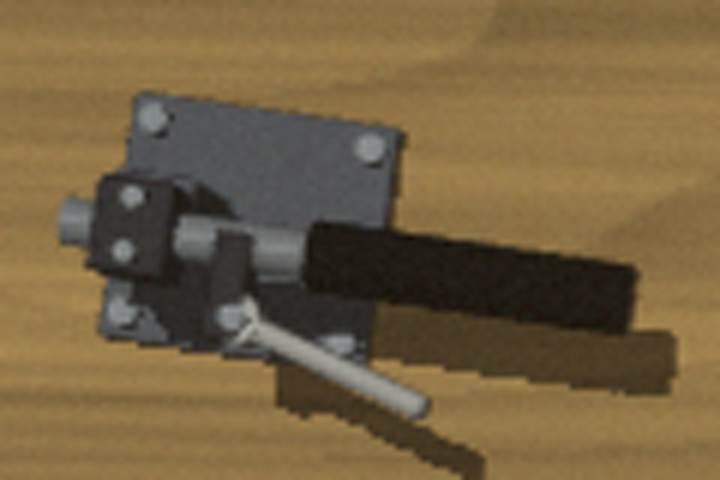

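View pics/zt_b.png

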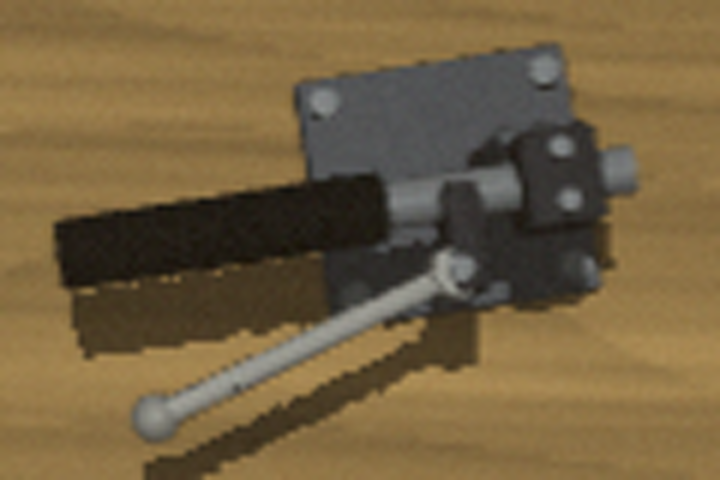

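View pics/zs_c.png

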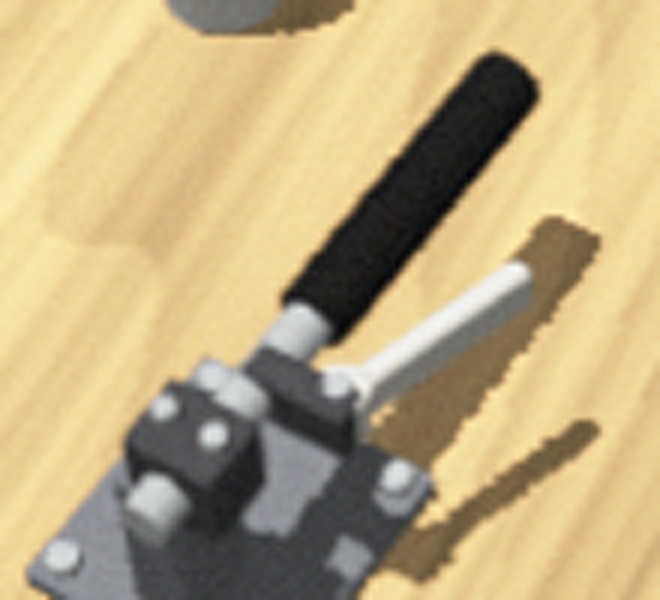

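View pics/zs_b.png

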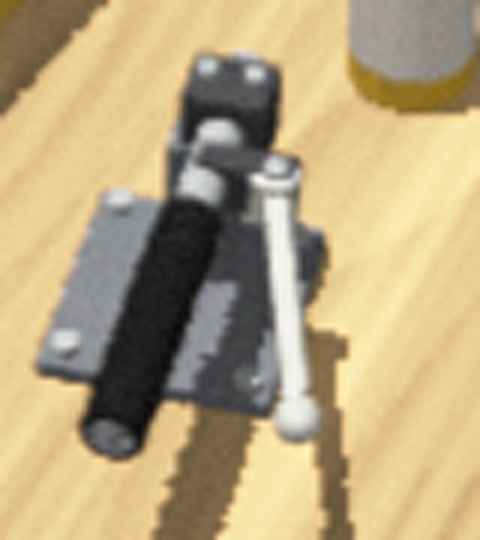

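Run:
```python
from h import *
from rig import vision
T=vision.calibration("top");S=vision.calibration("side")
def g(n,x,y,o): return np.array([x/6+o[0],y/6+o[1]])-0.4
tc,tb,sc,sb=(190,180),(345,180),(225,255),(310,150)
pairs={"c_piv":((232,315),(338,380)),"c_end":((424,406),(515,270)),"b_piv":((462,266),(278,166)),"b_ball":((155,417),(296,417)),
"c_gend":((635,298),(517,80)),"b_gend":((63,254),(113,432)),"c_barL":((62,221),None),"b_barR":((634,169),None)}
P={}
for k,(a,b) in pairs.items():
    ot,os=(tc,sc) if k[0]=='c' else (tb,sb)
    ut=g(k,*a,ot)
    if b:
        p,r=tri([ray(T,ut),ray(S,g(k,*b,os))]); print(k,p.round(1),np.round(r,1),"top@110:",plane(T,ut,110).round(1),"side@110",plane(S,g(k,*b,os),110).round(1))
    else: print(k,plane(T,ut,110).round(1))
# stand frames from bar line
for n,l,r in(("c",(62,221),(635,298)),("b",(63,254),(634,169))):
    o=tc if n=="c" else tb
    L=plane(T,g(n,*l,o),110)[:2];Rr=plane(T,g(n,*r,o),110)[:2]
    y=(L-Rr);ln=np.linalg.norm(y);y/=ln;x=np.array([y[1],-y[0]]);m=(L+Rr)/2
    sg=1 if n=="c" else -1
    piv=m-34*x+sg*45*y
    print(n,"len",ln,"origin",m,"yaw",np.arctan2(x[1],x[0]),"pivot",piv)
    print(" pivot in px",proj(T,[*piv,125]),proj(S,[*piv,125]))
```

```text
c_piv [570.3 265.9 126. ] [1. 1.] top@110: [572.5 269.2 110. ] side@110 [575.4 256.4 110. ]
c_end [534.3 181.  113.3] [0.7 0.7] top@110: [533.8 181.1 110. ] side@110 [536. 179. 110.]
b_piv [ 604.8 -249.2  125. ] [1.9 1.9] top@110: [ 608.1 -251.   110. ] side@110 [ 609.1 -265.   110. ]
b_ball [ 536.1 -115.2  110.6] [0.6 0.6] top@110: [ 536.7 -115.   110. ] side@110 [ 535.8 -115.9  110. ]
c_gend [583.1  87.4 104.6] [2.4 2.4] top@110: [584.9  87.9 110. ] side@110 [578.7  90.6 110. ]
b_gend [607.7 -72.7 109.8] [1.3 1.3] top@110: [608.9 -72.2 110. ] side@110 [606.4 -72.9 110. ]
c_barL [613.1 348.  110. ]
b_barR [ 653.9 -327.5  110. ]
c len 261.57644938885676 origin [599.00321238 217.93755632] yaw -0.10803827450684206 pivot [570.053718   266.34134517]
 pivot in px [228.30310453 232.56942027] [280.57227141 318.28791319]
b len 259.20730891543815 origin [ 631.38068428 -199.86981392] yaw 0.17442533457360127 pivot [ 605.70598558 -250.08743878]
 pivot in px [422.14229885 224.26165744] [355.09139322 176.93294959]
```

```bash
cat > pl.py <<'E'
from h import *
def info():
    o={}
    for n,O,yaw,piv,sg,L,tr in(("c",[599,217.9],-.108,[570.2,266.1],1,72,.3),("b",[631.4,-199.9],.1745,[605.2,-249.7],-1,115,.3)):
        for a in(0,.3):
            # world yaw of press frame x axis: at stop = stand yaw; released: rotated
            ps=yaw+ (-(.3-a) if sg==1 else (.3-a))
            x=np.array([np.cos(ps),np.sin(ps)]);y=np.array([-x[1],x[0]])
            press=np.array(piv)-6*x-sg*L*y
            o[n,a]=(press,ps)
    return o
E
python3 - <<'E'
from pl import *
from rig import sense
s=sense();q=s["ee_rot"];M=R.from_quat([q[1],q[2],q[3],q[0]]).as_matrix();print(M.round(3))
for k,v in info().items():print(k,v[0].round(1),round(v[1],3))
# lever ends check
print("c end free mid:",[ (lambda p,ps:(p+6*np.r_[np.cos(ps),np.sin(ps)]-23*np.r_[-np.sin(ps),np.cos(ps)]).round(1))(*info()['c',0])], "meas 534.3,181")
print("b end", [ (lambda p,ps:(p+6*np.r_[np.cos(ps),np.sin(ps)]+38*np.r_[-np.sin(ps),np.cos(ps)]).round(1))(*info()['b',0])], "meas ball 536.1,-115.2")
E
```

```text
[[-0.     0.973  0.23 ]
 [ 0.001  0.23  -0.973]
 [-1.     0.    -0.001]]
('c', 0) [536.1 202.4] -0.408
('c', 0.3) [556.5 195.2] -0.108
('b', 0) [ 547.3 -150.1] 0.474
('b', 0.3) [ 579.3 -137.5] 0.174
c end free mid: [array([532.5, 178.9])] meas 534.3,181
b end [array([ 535.3, -113.6])] meas ball 536.1,-115.2
```

The two views agree to about 2 mm: the clutch press point is near (536, 202) and the brake press point near (547, -150), with both blades 0.3 rad out. The tool's y axis already points roughly along the push direction. I'll shut the fingers and travel to the clutch.

```bash
python3 -m pendant '[[0,0,0,-1,3.8,-4.5,0],[0,0,0,-2,7.6,-9,0],[0,0,0,-3,11.4,-13.5,0],[0,0,0,-3,15.2,-18,0],[0,0,0,-3,19,-22.5,0]]' 20; python3 -m pendant '[[0,0,0,0,3.8,-4.5,0],[0,0,0,0,7.6,-9,0],[0,0,0,0,11.4,-13.5,0],[0,0,0,0,15.2,-18,0],[0,0,0,0,19,-22.5,0]]'
```

```text
time_s: 0.78
eef_pos: [254.2, -246.6, 237.1]
ee_rot: [0.554, 0.439, 0.554, -0.439]
force: [0.9, 0.4, 0.5]
grip_width: -0.001
time_s: 1.4
eef_pos: [387.6, 16.3, 237.2]
ee_rot: [0.555, 0.439, 0.554, -0.439]
force: [1.1, -1.0, 0.5]
grip_width: 0.002
```

```bash
python3 -m pendant '[[0.08,0,0,0,2.7,-3.3,0],[0.16,0,0,0,5.4,-6.6,0],[0.24,0,0,0,8.1,-9.9,0],[0.32,0,0,0,10.8,-13.2,0],[0.35,0,0,0,13.5,-16.2,0]]'
python3 - <<'E'
from h import *
from rig import sense,vision
s=sense();q=s["ee_rot"];M=R.from_quat([q[1],q[2],q[3],q[0]]).as_matrix();print(s["joints"].round(2),s["eef_pos"].round(1),M.round(3),s["force"].round(2))
cv2.imwrite("pics/w1.png",vision.capture("wrist")[:,:,::-1])
E
```

```text
time_s: 2.02
eef_pos: [481.6, 204.4, 236.9]
ee_rot: [-0.469, -0.529, -0.469, 0.529]
force: [0.7, -0.1, 0.8]
grip_width: -0.003
[ 0.18  0.29  1.45 -0.    1.4   1.87] [481.6 204.4 236.9] [[-0.     0.993 -0.119]
 [-0.    -0.119 -0.993]
 [-1.    -0.     0.   ]] [ 0.66 -0.12  0.82]
```

View pics/w1.png

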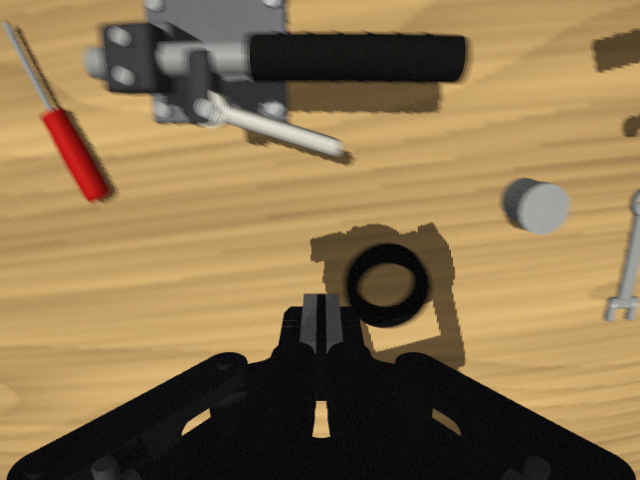

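The wrist view shows the shut fingers with tips at about (321,294), the pivot screw at (208,107), the blade's free end at (342,150) and the grip running from (250,57) to (467,58). I'll check the position from here.

```bash
python3 - <<'E'
from pl import *
from rig import sense,vision
W=vision.calibration("wrist")
print("piv@125",plane(W,(208,107),125).round(1),"vs 570.2,266.1")
print("end outer top@122",plane(W,(338,154),122).round(1)," grip end@110",plane(W,(466,58),110).round(1))
p,ps=info()['c',0];print("press proj",proj(W,[*p,122]))
x=np.r_[np.cos(ps),np.sin(ps)];y=np.r_[-x[1],x[0]]
for d in(-23,-10,0,20):print(d,proj(W,[*(p+d*y),122]).round(0))
for v in((321,294),(305,294),(338,294)):print(plane(W,v,237).round(1))
E
python3 -c "
import cv2;i=cv2.imread('pics/w1.png')
cv2.imwrite('pics/w1z.png',cv2.resize(i[80:340,180:380],None,fx=3,fy=2.3))"
```

```text
piv@125 [572.6 273.2 125. ] vs 570.2,266.1
end outer top@122 [530.2 189.8 122. ]  grip end@110 [585.1  93.8 110. ]
press proj [318.95259967 147.64349012]
-23 [351. 157.]
-10 [333. 152.]
0 [319. 148.]
20 [291. 139.]
[480.2 207.7 237. ]
[481. 215. 237.]
[479.2 199.9 237. ]
```

View pics/w1z.png

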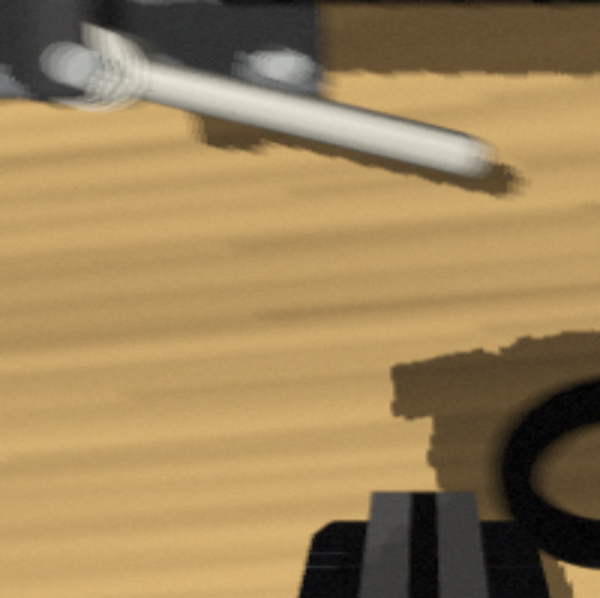

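```bash
python3 -m pendant '[[0,0,0,4,0,0,0],[0,0,0,8,0,0,0],[0,0,0,12,0,0,0],[0,0,0,14.5,0,0,0],[0,0,0,14.5,0,0,0]]'
python3 - <<'E'
from pl import *
from rig import sense,vision
s=sense();print(s["eef_pos"].round(1),s["force"].round(2))
W=vision.calibration("wrist")
cv2.imwrite("pics/w2.png",vision.capture("wrist")[:,:,::-1])
p,ps=info()['c',0]
x=np.r_[np.cos(ps),np.sin(ps)];y=np.r_[-x[1],x[0]]
for d in(-23,0,72):print(d,proj(W,[*(p+d*y),122]).round(0))
print(proj(W,[570.2,266.1,126]))
E
```

```text
time_s: 2.7
eef_pos: [480.2, 202.7, 90.7]
ee_rot: [-0.469, -0.528, -0.47, 0.53]
force: [0.1, -0.1, 0.4]
grip_width: -0.001
[480.2 202.7  90.7] [ 0.1  -0.09  0.4 ]
-23 [367. 197.]
0 [303. 179.]
72 [ 98. 120.]
[ 94.64347258 102.27642374]
```

View pics/w2.png

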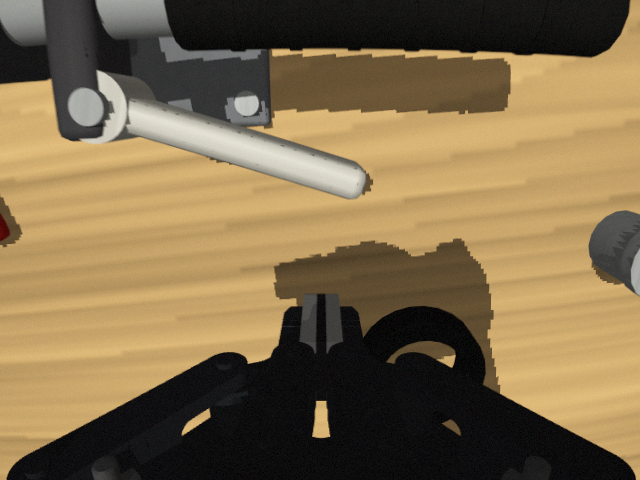

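The lever sits about 3 mm further to +y than my estimate: its end is at (357,198) against a predicted (367,197), and the pivot screw is at (86,107). Now I'll approach and press in steps.

```bash
python3 -m pendant '[[0,0,0,0,1,-0.2,0],[0,0,0,0,2,-0.4,0],[0,0,0,0,3,-0.4,0],[0,0,0,0,3.5,-0.4,0],[0,0,0,0,3.5,-0.4,0]]';  python3 -m pendant '[[0,0,0,0,0.4,0,0],[0,0,0,0,0.8,0,0],[0,0,0,0,1.2,0,0],[0,0,0,0,1.5,0,0],[0,0,0,0,1.5,0,0]]'; python3 -m pendant '[[0,0,0,0,0.3,0,0],[0,0,0,0,0.6,0,0],[0,0,0,0,0.8,0,0],[0,0,0,0,0.8,0,0],[0,0,0,0,0.8,0,0]]'
python3 - <<'E'
from pl import *
from rig import sense,vision
s=sense();print(s["eef_pos"].round(1),s["force"].round(2))
cv2.imwrite("pics/w3.png",vision.capture("wrist")[:,:,::-1])
E
```

```text
time_s: 3.38
eef_pos: [516.7, 202.7, 92.0]
ee_rot: [-0.469, -0.529, -0.47, 0.529]
force: [-0.0, 0.4, -0.5]
grip_width: 0.002
time_s: 4.0
eef_pos: [531.1, 200.9, 91.9]
ee_rot: [-0.469, -0.528, -0.47, 0.529]
force: [-5.5, -2.3, 0.6]
grip_width: 0.002
time_s: 4.62
eef_pos: [538.6, 199.8, 91.9]
ee_rot: [-0.469, -0.528, -0.47, 0.529]
force: [-7.2, -2.2, 2.5]
grip_width: -0.002
[538.6 199.8  91.9] [-7.18 -2.24  2.53]
```

View pics/w3.png

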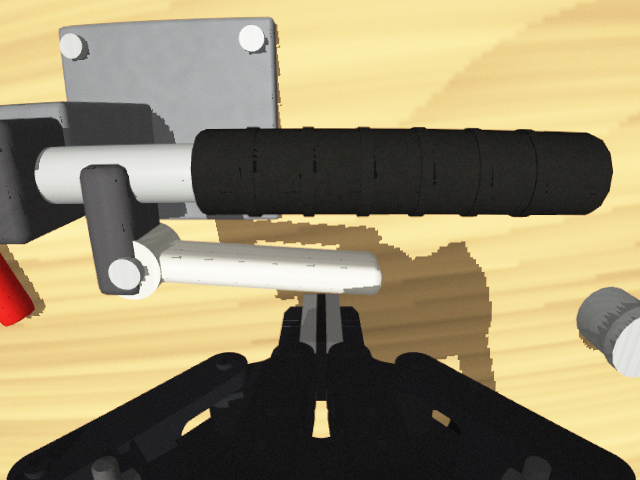

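The blade is nearly parallel to the bar, with the fingers on its outer face about 73 mm from the pivot. The force is about 7.5 N, so I'll go in small steps until it rises sharply.

```bash
python3 -m pendant '[[0,0,0,0,0.1,0,0],[0,0,0,0,0.2,0,0],[0,0,0,0,0.2,0,0],[0,0,0,0,0.2,0,0],[0,0,0,0,0.2,0,0]]'
```

```text
time_s: 5.3
eef_pos: [540.5, 199.4, 91.8]
ee_rot: [-0.469, -0.528, -0.47, 0.53]
force: [-6.7, -4.1, 2.6]
grip_width: -0.002
```

```bash
python3 -m pendant '[[0,0,0,0,0.1,0,0],[0,0,0,0,0.2,0,0],[0,0,0,0,0.2,0,0],[0,0,0,0,0.2,0,0],[0,0,0,0,0.2,0,0]]'
```

```text
time_s: 5.92
eef_pos: [542.3, 199.1, 91.8]
ee_rot: [-0.469, -0.528, -0.47, 0.53]
force: [-7.5, -3.5, 2.2]
grip_width: 0.003
```

```bash
python3 -m pendant '[[0,0,0,0,0.1,0,0],[0,0,0,0,0.2,0,0],[0,0,0,0,0.2,0,0],[0,0,0,0,0.2,0,0],[0,0,0,0,0.2,0,0]]'
```

```text
time_s: 6.55
eef_pos: [543.6, 198.9, 91.8]
ee_rot: [-0.469, -0.527, -0.47, 0.53]
force: [-12.0, -4.6, 5.4]
grip_width: -0.0
```

```bash
python3 -m pendant '[[0,0,0,0,0.05,0,0],[0,0,0,0,0.05,0,0],[0,0,0,0,0.05,0,0],[0,0,0,0,0.05,0,0],[0,0,0,0,0.05,0,0]]'
python3 - <<'E'
from pl import *
from rig import sense,vision
s=sense();print(s["eef_pos"].round(1),s["force"].round(2))
cv2.imwrite("pics/w4.png",vision.capture("wrist")[:,:,::-1])
E
```

```text
time_s: 7.18
eef_pos: [543.6, 198.9, 91.7]
ee_rot: [-0.469, -0.527, -0.471, 0.531]
force: [-13.8, -4.4, 5.7]
grip_width: -0.001
[543.6 198.9  91.7] [-13.77  -4.44   5.74]
```

View pics/w4.png

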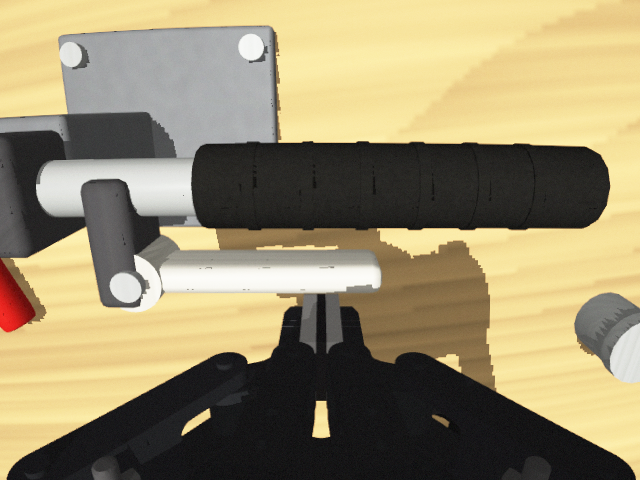

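The blade lies parallel to the bar with an air gap, and the tool no longer advances at about 15 N, so it is on its stop. I'll hold for more than a second, then release straight back.

```bash
python3 -m pendant '[[0,0,0,0,0,0,0],[0,0,0,0,0,0,0],[0,0,0,0,0,0,0],[0,0,0,0,0,0,0],[0,0,0,0,0,0,0]]'; python3 -m pendant '[[0,0,0,0,0,0,0],[0,0,0,0,0,0,0],[0,0,0,0,0,0,0],[0,0,0,0,0,0,0],[0,0,0,0,0,0,0]]'; python3 -m pendant '[[0,0,0,0,-0.6,0,0],[0,0,0,0,-1.4,0,0],[0,0,0,0,-2.4,0,0],[0,0,0,0,-4,0,0],[0,0,0,0,-6.5,0,0]]'; python3 -m pendant '[[0,0,0,0,0,0,0],[0,0,0,0,0,0,0],[0,0,0,0,0,0,0],[0,0,0,0,0,0,0],[0,0,0,0,0,0,0]]';  python3 - <<'E'
from pl import *
from rig import sense,vision
s=sense();print(s["eef_pos"].round(1),s["force"].round(2))
cv2.imwrite("pics/w5.png",vision.capture("wrist")[:,:,::-1])
E
```

```text
time_s: 7.85
eef_pos: [543.6, 198.9, 91.7]
ee_rot: [-0.469, -0.527, -0.471, 0.531]
force: [-14.1, -3.6, 6.1]
grip_width: 0.002
time_s: 8.48
eef_pos: [543.6, 198.8, 91.7]
ee_rot: [-0.469, -0.527, -0.471, 0.531]
force: [-14.6, -4.4, 5.9]
grip_width: 0.003
time_s: 9.1
eef_pos: [481.5, 206.8, 92.4]
ee_rot: [0.47, 0.529, 0.469, -0.528]
force: [-0.5, 0.2, 0.7]
grip_width: 0.002
time_s: 9.72
eef_pos: [481.4, 206.9, 92.0]
ee_rot: [0.47, 0.529, 0.47, -0.529]
force: [0.7, 0.6, 0.4]
grip_width: 0.001
[481.4 206.9  92. ] [0.67 0.55 0.41]
```

View pics/w5.png

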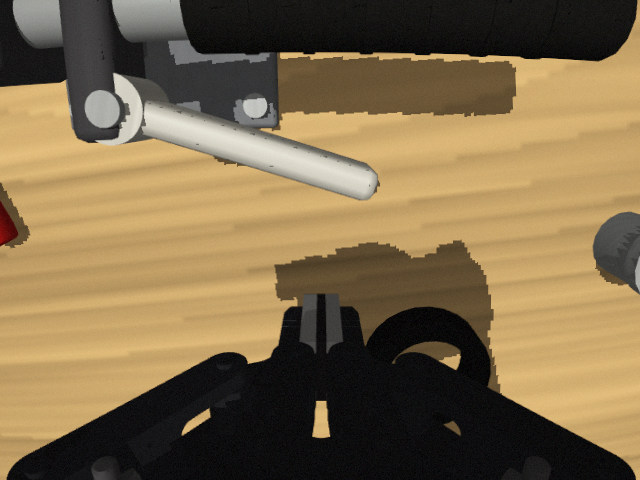

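The clutch lever has sprung fully out: its end is back at (368,195) and the force is zero. Next is the brake.

```bash
python3 -m pendant '[[0,0,0,-2,0.2,3,0],[0,0,0,-4,1,8.5,0],[0,0,0,-4,2,14.5,0],[0,0,0,-4,3,20.5,0],[0,0,0,-4,4,26.5,0]]'; python3 -m pendant '[[-0.1,0,0,0,0.5,4,0],[-0.2,0,0,0,1,7,0],[-0.295,0,0,1,1.4,9,0],[-0.295,0,0,3.5,1.4,9,0],[-0.295,0,0,4,1.4,9,0]]'; python3 -m pendant '[[0,0,0,0,0,0,0],[0,0,0,0,0,0,0],[0,0,0,0,0,0,0],[0,0,0,0,0,0,0],[0,0,0,0,0,0,0]]'
python3 - <<'E'
from pl import *
from rig import sense,vision
s=sense();print(s["eef_pos"].round(1),s["force"].round(2))
W=vision.calibration("wrist")
cv2.imwrite("pics/w6.png",vision.capture("wrist")[:,:,::-1])
p,ps=info()['b',0]
x=np.r_[np.cos(ps),np.sin(ps)];y=np.r_[-x[1],x[0]]
for d in(0,):print(d,proj(W,[*(p+d*y),119]).round(0))
print("ball",proj(W,[*(p+6*x+38*y),110]).round(0))
print(proj(W,[605.2,-249.7,126]))
E
```

```text
time_s: 10.4
eef_pos: [489.6, -62.9, 132.3]
ee_rot: [0.47, 0.529, 0.469, -0.529]
force: [-0.3, -0.5, -0.8]
grip_width: 0.001
time_s: 11.02
eef_pos: [492.2, -151.7, 90.9]
ee_rot: [0.541, 0.454, 0.543, -0.454]
force: [-0.0, 0.8, 0.1]
grip_width: 0.001
time_s: 11.65
eef_pos: [493.0, -151.9, 92.2]
ee_rot: [0.542, 0.454, 0.542, -0.454]
force: [0.3, 0.1, 0.0]
grip_width: -0.001
[ 493.  -151.9   92.2] [0.29 0.11 0.05]
0 [343. 181.]
ball [241. 192.]
[661.31177505  74.26718583]
```

View pics/w6.png

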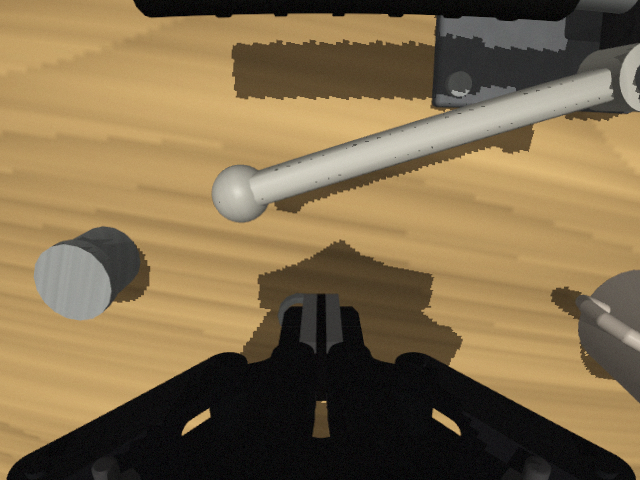

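The ball is at (240,192), exactly as predicted, and the fingers at (321,294) are lined up with the press point at (343,181). Now I'll press.

```bash
python3 -m pendant '[[0,0,0,0,1,0,0],[0,0,0,0,2,0,0],[0,0,0,0,2.8,0,0],[0,0,0,0,3.3,0,0],[0,0,0,0,3.5,0,0]]';  python3 -m pendant '[[0,0,0,0,0.4,0,0],[0,0,0,0,0.8,0,0],[0,0,0,0,1.2,0,0],[0,0,0,0,1.6,0,0],[0,0,0,0,2,0,0]]'; python3 -m pendant '[[0,0,0,0,0.3,0,0],[0,0,0,0,0.6,0,0],[0,0,0,0,0.9,0,0],[0,0,0,0,1.1,0,0],[0,0,0,0,1.1,0,0]]'
python3 - <<'E'
from pl import *
from rig import sense,vision
s=sense();print(s["eef_pos"].round(1),s["force"].round(2))
cv2.imwrite("pics/w7.png",vision.capture("wrist")[:,:,::-1])
E
```

```text
time_s: 12.32
eef_pos: [527.7, -145.6, 92.0]
ee_rot: [0.542, 0.454, 0.542, -0.454]
force: [0.2, -0.3, 0.6]
grip_width: 0.0
time_s: 12.95
eef_pos: [546.9, -141.8, 92.2]
ee_rot: [0.542, 0.454, 0.543, -0.454]
force: [-6.4, 3.1, 3.7]
grip_width: 0.001
time_s: 13.58
eef_pos: [557.5, -139.5, 92.2]
ee_rot: [0.541, 0.454, 0.543, -0.454]
force: [-7.7, 4.2, 6.1]
grip_width: 0.003
[ 557.5 -139.5   92.2] [-7.72  4.2   6.15]
```

View pics/w7.png

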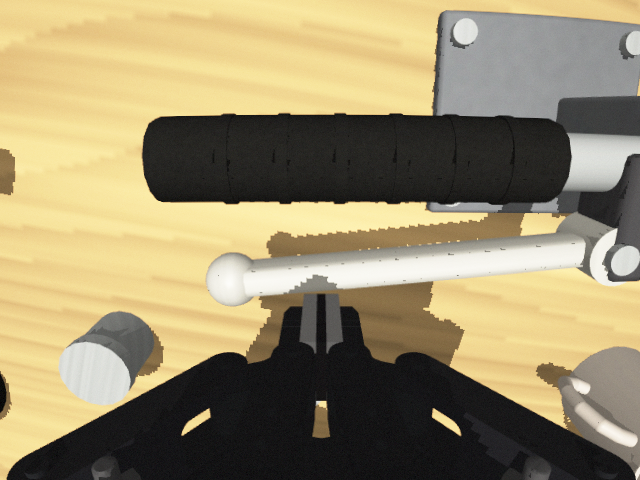

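The fingers are on the blade's outer face at (321,290), clear of the ball at (230,279), and the blade is still slightly out. I'll continue.

```bash
python3 -m pendant '[[0,0,0,0,0.2,0,0],[0,0,0,0,0.4,0,0],[0,0,0,0,0.5,0,0],[0,0,0,0,0.5,0,0],[0,0,0,0,0.5,0,0]]';python3 -m pendant '[[0,0,0,0,0.1,0,0],[0,0,0,0,0.2,0,0],[0,0,0,0,0.2,0,0],[0,0,0,0,0.2,0,0],[0,0,0,0,0.2,0,0]]'
```

```text
time_s: 14.25
eef_pos: [562.2, -138.5, 92.2]
ee_rot: [0.541, 0.454, 0.543, -0.454]
force: [-8.1, 4.0, 6.3]
grip_width: 0.001
time_s: 14.88
eef_pos: [564.1, -138.1, 92.2]
ee_rot: [0.541, 0.454, 0.543, -0.454]
force: [-8.8, 5.7, 6.3]
grip_width: -0.003
```

```bash
python3 -m pendant '[[0,0,0,0,0.1,0,0],[0,0,0,0,0.2,0,0],[0,0,0,0,0.2,0,0],[0,0,0,0,0.2,0,0],[0,0,0,0,0.2,0,0]]'
```

```text
time_s: 15.5
eef_pos: [566.0, -137.7, 92.2]
ee_rot: [0.541, 0.454, 0.543, -0.454]
force: [-8.0, 5.4, 6.1]
grip_width: 0.001
```

```bash
python3 -m pendant '[[0,0,0,0,0.1,0,0],[0,0,0,0,0.2,0,0],[0,0,0,0,0.2,0,0],[0,0,0,0,0.2,0,0],[0,0,0,0,0.2,0,0]]'
```

```text
time_s: 16.12
eef_pos: [567.9, -137.3, 92.2]
ee_rot: [0.541, 0.454, 0.543, -0.454]
force: [-8.9, 5.7, 5.3]
grip_width: -0.001
```

```bash
python3 -m pendant '[[0,0,0,0,0.1,0,0],[0,0,0,0,0.15,0,0],[0,0,0,0,0.15,0,0],[0,0,0,0,0.15,0,0],[0,0,0,0,0.15,0,0]]'
python3 - <<'E'
from pl import *
from rig import sense,vision
s=sense();print(s["eef_pos"].round(1),s["force"].round(2))
cv2.imwrite("pics/w8.png",vision.capture("wrist")[:,:,::-1])
E
```

```text
time_s: 16.75
eef_pos: [568.4, -137.2, 92.1]
ee_rot: [0.54, 0.453, 0.544, -0.454]
force: [-15.2, 4.1, 9.0]
grip_width: -0.003
[ 568.4 -137.2   92.1] [-15.2    4.05   8.95]
```

View pics/w8.png

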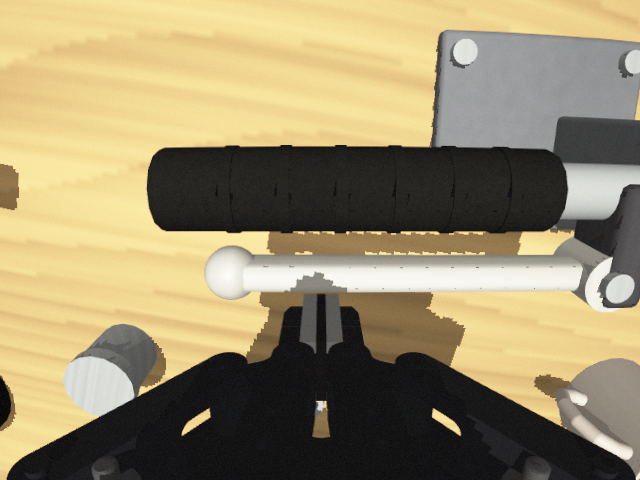

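The force jumped while the tool moved only 0.5 mm, and the blade is parallel to the bar, so the brake is on its stop. I'll hold for one call and check the bench.

```bash
python3 -m pendant '[[0,0,0,0,0,0,0],[0,0,0,0,0,0,0],[0,0,0,0,0,0,0],[0,0,0,0,0,0,0],[0,0,0,0,0,0,0]]'
python3 - <<'E'
from rig import vision
import cv2
cv2.imwrite("pics/side9.png",vision.capture("side")[:,:,::-1])
E
```

```text
time_s: 17.42
eef_pos: [568.4, -137.2, 92.1]
ee_rot: [0.54, 0.453, 0.544, -0.454]
force: [-15.1, 4.6, 8.5]
grip_width: 0.0
```

View pics/side9.png

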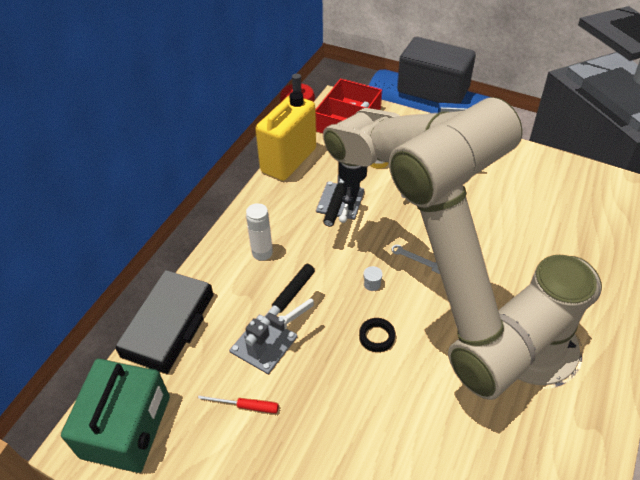

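The clutch lever is out, with its end at (311,300) as before. The tin (372,278), tape (377,335), screwdriver and can (260,232) are where they were, and the brake is held.

```bash
python3 -c "
from rig import job
print(job.finish_job())"
```

```text
the job is handed in; nothing more can be done
None
```

Both levers were checked in the order asked, and I handed the job in at about 17.5 s with the brake lever still held against its stop.

- **Clutch lever:** I pressed it with the shut fingers on its outer face, about 73 mm from the pivot, until it stopped moving. It held there for well over a second at about 15–16 N. After release, the picture showed it fully out again and the force was back to zero.
- **Brake lever:** I pressed it the same way. At the stop the force jumped from about 12 N to about 18 N while the tool moved only 0.5 mm. The last wrist picture shows the blade parallel to the bar, with a gap to the grip and the fingers on the outer side only.
- **Bench:** the last side view shows the tin, tape, screwdriver and spray can where they were. The arm hid the mug and most of the bottle and spanner in that view, so I did not recheck those three, though nothing passed near them.

**Disagreements:**
- My first estimate of the clutch lever's position was about 3 mm off sideways, which I corrected before pressing.
- One wrist picture taken while the arm was still settling was off by about 7 mm, so I did not use it.
- There was a sideways and upward force of about 5–9 N on the fingers while pressing. I took it to be friction and did not look into it further.

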